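# Stand the packing-room timer in its place and wind it

### The job

Lift the wind-up timer by its bar handle onto the low metal stand, put it down gently near the middle with its long sides along the stand's long sides, and let go. Then take its knob and wind it clockwise until the pointer is at the long broad mark; the timer is light and the knob stiff, so press down on the knob while you turn, so that the timer does not swing round, and let go. Leave the bowl, the tub and the bottle where they are.

Things in the scene. Friction and masses are not known exactly. Their poses are not given: they have to be found in the camera images.
- timer: Wind-up timer, loose, about 0.36 kg: white-painted steel box 150 x 90 mm (its x by y) on four 6 mm rubber feet (x = -55 and +25, y = +-35 mm); box top 50 mm above the underside. Origin: centre of the underside; z up, x from the knob towards the handle. Centre of mass near x = -3 mm. On top: black knob at x = -25 mm amid a white dial face with black ticks; black bar handle at x = +15 to +79 mm.
- timer_handle (a point): Centre of the timer's grip bar, at x = 47 mm of the timer, 81 mm above its underside. The bar lies along the timer's x axis: 64 mm long, 14 mm wide, 22 mm high, its top 92 mm above the underside, with a 20 mm gap below it between its two end posts.
- knob: Sprung spindle that carries the knob; origin on the knob's axis, 51 mm above the timer's underside. It sinks by at most 10 mm against a spring (3 N to start, 10 N at 5 mm, 18 N fully down) and does not turn. The knob drags on the timer with about 0.36 N m as it turns: not pressed, the light timer swings round with it; pressed down by 7 mm or more it stays put.
- knob_grip (a point): On the knob's axis at the height to grip it, 84 mm above the timer's underside when not pressed. The knob is an upright bar 54 mm long, 14 mm wide, from 65 to 95 mm above the underside, over a round skirt 38 mm across (its top at 68 mm); a white line on its top runs to its pointer end.
- dial (a joint): Knob angle, rad, 0 to 2.3, growing clockwise seen from above; stays where it is left. The pointer's direction, counter-clockwise from the timer's x axis, is 4.242 - dial, and the bar lies along it. It is at the long broad mark at dial = 1.75; it starts at 0.35 to 0.7.
- mark (a point): The long broad mark printed on the dial face, 20 mm long, 33 mm from the knob's axis, 52 mm above the timer's underside.
- stand: Low flat metal stand, fixed, 230 x 150 mm (its own x by y), 25 mm high, plain flat top without rim. Origin: centre of its underside; x along its length, z up.
- bowl: Bystander: steel bowl, 130 mm across, 70 mm high; origin at the centre of its underside.
- tub: Bystander: white food tub with clear lid, 118 x 158 mm, 78 mm high; origin at the centre of its underside.
- spray: Bystander: white bottle, 70 mm across, 190 mm high; origin at the centre of its underside.

How it is judged (in metres and radians):
On the way, in this order (a step that is already met when the one before it is completed fails the run):
1. the timer stands on the stand, upright, near its middle and square with it, let go, not yet wound (z of timer in the frame of stand between 0.02 and 0.03 m and horizontal distance between timer and stand below 0.03 m and angle between the x axis of timer and the x axis of stand, either way round below 0.21 rad and angle between timer's own z axis and vertical below 0.06 rad and value of joint dial below 1 rad and contact force between the fingers and timer below 0.3 N), for 0.2 s.
2. the knob has been wound to the long mark (value of joint dial between 1.63 and 1.87 rad), for 0.2 s.
At the end, for the whole second after the job is handed in: The timer rests upright on the stand, centre within 35 mm of the stand's centre and long sides within 14 degrees of its long sides (either way round), pointer within 7 degrees of the long mark (dial 1.63 to 1.87). When first put down and let go: within 30 mm, 12 degrees, dial below 1 (all of step 2 and z of timer in the frame of stand between 0.02 and 0.03 m and horizontal distance between timer and stand below 0.035 m and angle between the x axis of timer and the x axis of stand, either way round below 0.25 rad and angle between timer's own z axis and vertical below 0.06 rad and linear speed of timer below 0.02 m/s); the robot touches nothing.
It fails at once if the knob is gripped while the timer is not standing on the stand (the handle is for carrying) (contact force between the fingers and knob above 3 N and (z of timer in the frame of stand below 0.015 m or z of timer in the frame of stand above 0.035 m or horizontal distance between timer and stand above 0.12 m)).
It fails at once if the timer is dropped or banged down: let go more than 8 mm above the stand, or faster than 0.4 m/s just above it (horizontal distance between timer and stand below 0.15 m and z of timer in the frame of stand above 0.026 m and ((contact force between the fingers and timer below 0.1 N and z of timer in the frame of stand above 0.033 m) or (linear speed of timer above 0.4 m/s and z of timer in the frame of stand below 0.04 m))).
It fails at once if the timer is tipped by more than 30 degrees (angle between timer's own z axis and vertical above 0.52 rad).
It fails at once if the bowl, the tub or the bottle is moved by more than 25 mm (distance of any of bowl, tub, spray from where it was at the start of the episode above 0.025 m).
It also fails if it takes over 48 s, if anything falls off the work surface, if the arm or the gripper's body presses on something with over 40 N, if the wrist force passes 120 N, or if a joint passes its speed limit or range.

### The arm

A 6-joint arm with a two-finger parallel gripper is mounted at the origin on the work surface. World frame = base frame: x ahead of the robot, y to its left, z up, the work surface at z = 0. Lengths are in m, angles in degrees, forces in N, time in s.
With the tool pointing down it reaches from about 0.35 to 0.775 m from the base axis. Payload 7.3 kg.
Tool frame: the origin (TCP) lies on the centre line of the jaws, within the pads' length; the fingertips stand 22 mm ahead of it and the grasp point (between the pads) lies 3 mm ahead of it (bot.tip_extent is the distance from the TCP to the fingertips, in m); x points along the fingers, y is the direction in which the jaws open and shut, and the axes are right-handed (so a half turn about x gives the same grasp; the last joint's range is limited). The gripper opens to 92 mm and grips with 3 to 60 N. Pads are 19 mm wide; open, the fingers measure 130 mm over their backs; the gripper's body (75 mm by 190 mm) begins 47 mm behind the grasp point.
Start: joints at [-72.766, 19.595, 87.324, -0, 73.075, -8.365], TCP at [0.227, -0.473, 0.249] pointing down, gripper open.
Joint ranges: [-145.02, 145.02], [-44.19, 115.74], [2.07, 154.8], [-57.11, 237.11], [16.16, 152.29], [-177.93, 177.93]. Speed limits (degrees/s): [147.25, 147.25, 180, 180, 180, 180].

### API

Orientations are given as a 3x3 rotation matrix whose columns are the frame's x, y, z axes.
In Python, from rig import read_state, grab_frame, bot gives the robot as it stands.
- The arm moves only by the tool step_arm, never from a script. Its argument "moves" is a list of rows, each an object with "slide": the shift along the world's x, y, z in m, a list of three; "yaw": the turn about the world's z in degrees; "claw": the closure in counts, from 0 (fully open) to 255 (shut). In form: [{"slide": [x, y, z], "yaw": yaw, "claw": claw}, ...]. A call has 1 to 8 rows; each row is the pose to reach, as a shift and turn from the pose commanded when the call began; what a row does not reach only later rows make up. A row lasts 1/12 s, in which the tool goes at most 41.7 mm and 7.16 degrees, less where a joint would pass 70% of its speed; a pose out of reach is approached as far as the arm can. A call with a gripper value outside its range is refused whole. The fingers move at their own pace and stop on an object; "grip_force" is the grip in N (left out, the last holds). Time passes only in rows, so rows that repeat a pose let the fingers close. It gives the time, the measured TCP pose, the force and the opening at its end, in the units of the state.
- read_state(): the state, without advancing time (a new reading comes with each control period).
- grab_frame(name): name is "scene" or "top" or "wrist"; returns a dict with "img" (480x640x3 uint8, red, green, blue), "fx", "fy", "cx", "cy" (pixels), "origin" and "attitude" of the camera in the world. Camera axes: x right, y up, looking along -z (the intrinsics and any distortion apply to the point x, -y, -z); pixel columns grow to the right and rows downward; lengths in m; the calibration is good to about 2 mm. A picture is of the moment at which its call begins. There is no depth.
- bot.close_job(): hands the job in, once; it reports no verdict.
The state is a dict: "time_s": time; "joints": joint angles; "qd": joint speeds; "joint_efforts": joint torques, N m; "eef_pos": TCP position; "tcp_rot": TCP orientation; "ft_force": force on the tool from outside, world axes, zero at the start; "ft_torque": the same for the moment, N m; "opening": finger opening in m.
Only numpy, scipy, OpenCV 4.12 (cv2) and the standard library are available. Lean on these libraries where they do the work, as an engineer would, in place of code of your own. Each camera call takes 0.05 s, during which the arm holds its last target. There are 200 camera calls.

## Working session

There is one attempt and no reset: what is moved stays moved. The work goes in short steps, Python scripts to look and compute and a tool call to move; the robot and the scene stay as the last step left them, time stands still between calls to the robot, and variables do not carry over. Pictures are saved under pics/ and viewed, about 8 in all and at most 12, crops included, and the job is handed in when it is done.

Besides the shell and the picture viewer there is one more tool, called after "Call:" by a JSON object that holds its "method" and its "body", one argument or row to a line. step_arm: Moves the arm, as the interface text tells. Its arguments: {"type":"object","properties":{"moves":{"type":"array"},"grip_force":{"type":"number"}},"required":["moves"]}

```bash
mkdir -p pics; cat > h.py <<'E'
import numpy as np, cv2
from rig import read_state, grab_frame, bot
def save(name,fn):
    f=grab_frame(name); cv2.imwrite('pics/'+fn,cv2.cvtColor(f['img'],cv2.COLOR_RGB2BGR)); 
    np.savez('pics/'+fn+'.npz',**{k:np.array(v) for k,v in f.items()}); return f
def load(fn): return dict(np.load('pics/'+fn+'.npz',allow_pickle=True))
def ray(f,u,v,z):
    d=np.array(f['attitude']).reshape(3,3)@np.array([(u-f['cx'])/f['fx'],-(v-f['cy'])/f['fy'],-1.])
    o=np.array(f['origin']); return o+d*(z-o[2])/d[2]
def proj(f,p):
    q=np.array(f['attitude']).reshape(3,3).T@(np.array(p)-np.array(f['origin']))
    return f['cx']+f['fx']*q[0]/-q[2], f['cy']-f['fy']*q[1]/-q[2]
E
python3 - <<'E'
from h import *
f=save('top','top0.png'); print({k:v for k,v in f.items() if k!='img'})
g=save('scene','scene0.png'); print({k:v for k,v in g.items() if k!='img'})
s=read_state(); print(s)
E
```

```text
{'fx': 582.2817411244628, 'fy': 582.2817411244628, 'cx': 317.15179116385667, 'cy': 232.4997283839785, 'origin': array([ 0.42436819, -0.00533087,  1.29809084]), 'attitude': array([[-0.01332553,  0.99044766, -0.13724379],
       [-0.99988255, -0.0142382 , -0.0056704 ],
       [-0.00757034,  0.13715211,  0.99052107]])}
{'fx': 439.7628026166688, 'fy': 439.7628026166688, 'cx': 318.14090381940986, 'cy': 242.5745069379982, 'origin': array([ 0.87826617, -0.23335745,  0.68789685]), 'attitude': array([[ 0.6634745 , -0.64133854,  0.38533942],
       [ 0.74807015,  0.55906299, -0.35754668],
       [ 0.01387945,  0.52548402,  0.85069025]])}
{'time_s': 0.1, 'joints': array([-7.27649146e+01,  1.96347082e+01,  8.73714329e+01,  1.10231238e-03,
        7.30736364e+01, -8.36654077e+00]), 'qd': array([ 0.00767363, -0.12423804, -0.12104361, -0.05607756, -0.0140765 ,
       -0.15606717]), 'joint_efforts': array([ 1.45068796e-03, -4.32002378e+01, -2.44695336e+01,  7.18148053e-02,
        5.26445266e-02, -4.82162329e-05]), 'eef_pos': array([ 0.22677542, -0.47313676,  0.2480959 ]), 'tcp_rot': array([[-3.94973075e-04,  4.32106011e-01, -9.01822732e-01],
       [ 1.33531075e-03, -9.01821770e-01, -4.32106135e-01],
       [-9.99999030e-01, -1.37488388e-03, -2.20800485e-04]]), 'ft_force': array([ 0.05514136, -0.35670716, -0.39880643]), 'ft_torque': array([0.05224365, 0.02588975, 0.00531673]), 'opening': 0.09199175425875541}
```

View pics/top0.png

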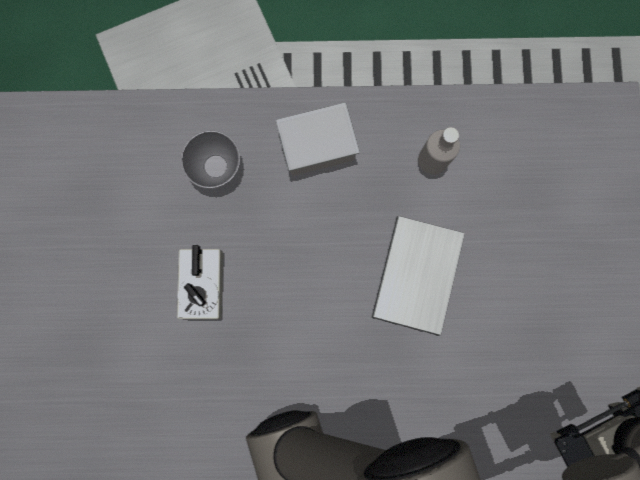

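View pics/scene0.png

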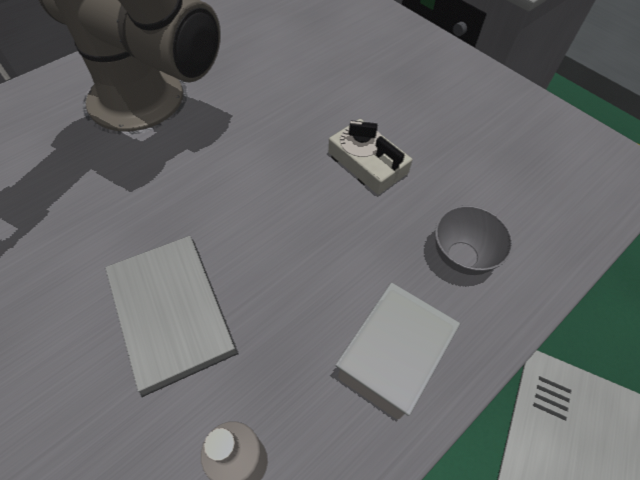

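The top view shows the timer at about (199,285), with its handle end up in the image at (197,261) and the knob at (197,295). The stand is at about (419,276). The bowl (211,160), tub (318,137) and bottle (442,147) lie farther off. The scene view agrees.

```bash
python3 - <<'E'
from h import *
f=load('top0.png'); im=f['img']; g=cv2.cvtColor(im,cv2.COLOR_RGB2GRAY)
def rect(x0,y0,x1,y1,t):
    m=(g[y0:y1,x0:x1]>t).astype(np.uint8)
    m=cv2.morphologyEx(m,cv2.MORPH_OPEN,np.ones((3,3)))
    c=max(cv2.findContours(m,0,2)[0],key=cv2.contourArea)
    return cv2.boxPoints(cv2.minAreaRect(cv2.convexHull(c)+np.array([x0,y0])))
print(g[285,170:230], g[275,365:400])
for n,b,z in (('stand',(360,205,480,345,150),.025),('timer',(165,235,235,332,150),.05)):
    q=rect(*b); P=np.array([ray(f,*p,z)[:2] for p in q]); print(n,q.round(1).tolist(),'\n',P.round(4),P.mean(0).round(4),
     np.linalg.norm(np.diff(P,axis=0),axis=1).round(4), np.degrees(np.arctan2(*(np.diff(P,axis=0).T[::-1]))).round(2))
for u,v in ((196.5,246),(196.5,276)): print('bar',ray(f,u,v,.092))
a=cv2.resize(im[235:330,165:235],None,fx=6,fy=6,interpolation=2); cv2.imwrite('pics/c.png',a[:,:,::-1])
E
```

```text
[124 126 123 122 125 125 124 136 164 193 188 183 190 190 160 105  55  54
  50  33  15  21  79 140 182 185 185 185 187 188 190 189 193 193 192 191
 196 192 193 193 194 193 194 193 189 177 168 190 170 119  78  68  72  96
 121 126 124 125 124 126] [126 126 125 123 126 127 127 127 125 129 128 124 124 121 125 124 109  73
 103 160 188 192 192 193 192 190 194 192 195 193 192 191 192 190 192]
stand [[373.5, 317.1000061035156], [398.79998779296875, 215.89999389648438], [465.6000061035156, 232.60000610351562], [440.29998779296875, 333.79998779296875]] 
 [[ 0.4143 -0.1173]
 [ 0.6352 -0.1792]
 [ 0.5957 -0.325 ]
 [ 0.3768 -0.2601]] [ 0.5055 -0.2204] [0.2293 0.1511 0.2283] [ -15.64 -105.13  163.48]
timer [[177.0, 249.0], [218.0, 249.0], [218.0, 317.0], [177.0, 317.0]] 
 [[0.5657 0.3049]
 [0.5644 0.2163]
 [0.4191 0.2148]
 [0.4203 0.3021]] [0.4924 0.2595] [0.0887 0.1453 0.0872] [ -90.81 -179.42   89.24]
bar [0.56665001 0.25382416 0.092     ]
bar [0.50404846 0.2528769  0.092     ]
```

View pics/c.png

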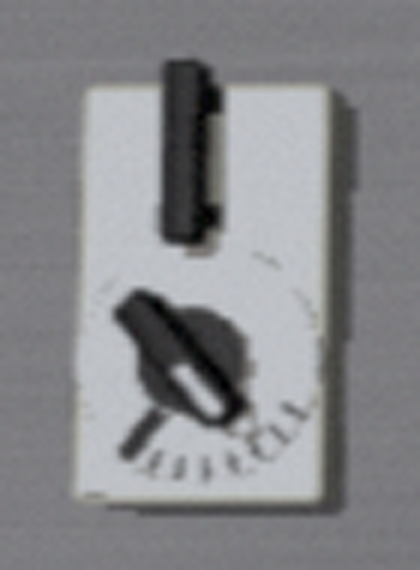

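The crop refines the fit: timer centre is about (0.491, 0.257) with yaw about -1°. The bar's centre is about (0.537, 0.256). Stand centre is (0.5055, -0.220), yaw about -16°. The measured sizes match those given, so I'll move.

Call:
{"method": "step_arm", "body": {
  "moves": [
    {"slide": [0.015, 0.036, 0.02], "yaw": -4, "claw": 0},
    {"slide": [0.03, 0.072, 0.03], "yaw": -8, "claw": 0},
    {"slide": [0.045, 0.108, 0.03], "yaw": -12, "claw": 0},
    {"slide": [0.06, 0.144, 0.03], "yaw": -16, "claw": 0},
    {"slide": [0.075, 0.18, 0.03], "yaw": -20, "claw": 0},
    {"slide": [0.09, 0.216, 0.03], "yaw": -24, "claw": 0},
    {"slide": [0.105, 0.252, 0.03], "yaw": -26.6, "claw": 0},
    {"slide": [0.12, 0.288, 0.03], "yaw": -26.6, "claw": 0}
  ],
  "grip_force": 50
}}

```text
time_s: 0.77
eef_pos: [0.3469, -0.1836, 0.2786]
tcp_rot: [[-0.0, -0.02, -1.0], [0.0, -1.0, 0.02], [-1.0, -0.0, 0.0]]
ft_force: [2.0, 0.6, 0.3]
opening: 0.0921
```

Call:
{"method": "step_arm", "body": {
  "moves": [
    {"slide": [0.015, 0.036, 0], "yaw": 0, "claw": 0},
    {"slide": [0.03, 0.072, 0], "yaw": 0, "claw": 0},
    {"slide": [0.045, 0.108, 0], "yaw": 0, "claw": 0},
    {"slide": [0.06, 0.144, 0], "yaw": 0, "claw": 0},
    {"slide": [0.075, 0.18, -0.01], "yaw": 0, "claw": 0},
    {"slide": [0.09, 0.216, -0.02], "yaw": 0, "claw": 0},
    {"slide": [0.105, 0.252, -0.03], "yaw": 0, "claw": 0},
    {"slide": [0.12, 0.288, -0.04], "yaw": 0, "claw": 0}
  ]
}}

```text
time_s: 1.43
eef_pos: [0.467, 0.1046, 0.2381]
tcp_rot: [[-0.0, -0.017, -1.0], [-0.0, -1.0, 0.017], [-1.0, 0.0, 0.0]]
ft_force: [0.6, -1.5, -0.2]
opening: 0.0917
```

Call:
{"method": "step_arm", "body": {
  "moves": [
    {"slide": [0.015, 0.03, 0], "yaw": 0, "claw": 0},
    {"slide": [0.03, 0.06, 0], "yaw": 0, "claw": 0},
    {"slide": [0.045, 0.09, -0.01], "yaw": 0, "claw": 0},
    {"slide": [0.055, 0.12, -0.02], "yaw": 0, "claw": 0},
    {"slide": [0.061, 0.145, -0.03], "yaw": 0, "claw": 0},
    {"slide": [0.061, 0.153, -0.035], "yaw": 0, "claw": 0},
    {"slide": [0.061, 0.153, -0.035], "yaw": 0, "claw": 0},
    {"slide": [0.061, 0.153, -0.035], "yaw": 0, "claw": 0}
  ]
}}

```text
time_s: 2.1
eef_pos: [0.5273, 0.2551, 0.2032]
tcp_rot: [[-0.002, -0.017, -1.0], [-0.001, -1.0, 0.017], [-1.0, 0.001, 0.002]]
ft_force: [0.3, -0.2, 0.5]
opening: 0.0917
```

```bash
python3 - <<'E'
from h import *
f=save('wrist','w1.png'); s=read_state(); print(s['eef_pos'],s['tcp_rot'],s['joints'],s['ft_force'])
for y in (-1,):
  c=np.array([.491,.257]);e=np.array([np.cos(np.radians(y)),np.sin(np.radians(y))])
  for t,z in ((15,.092),(47,.092),(79,.092),(-25,.095)): print(t,proj(f,[*(c+e*t/1000),z]))
E
```

```text
[0.52764694 0.25456659 0.20394101] [[-3.50209320e-04 -1.77018449e-02 -9.99843249e-01]
 [-7.34733460e-04 -9.99843036e-01  1.77020985e-02]
 [-9.99999669e-01  7.40817729e-04  3.37148212e-04]] [ 1.82791766e+01  2.80734337e+01  8.12551766e+01 -3.56840497e-02
  7.07036499e+01  1.09305279e+02] [-0.38498276 -0.00218838 -0.45265812]
15 (np.float64(313.06704573892597), np.float64(273.37674681090505))
47 (np.float64(312.970398058285), np.float64(227.08618555126606))
79 (np.float64(312.8674265982381), np.float64(177.7667745971971))
-25 (np.float64(313.165035113851), np.float64(329.4375624755341))
```

View pics/w1.png

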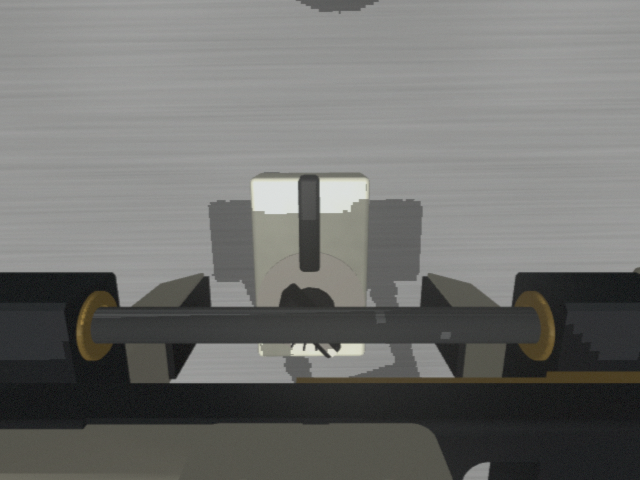

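The wrist view shows the bar at columns 299–320 and rows 177–271. That's about 2 mm further to +y and 1 mm further to +x than my estimate, and the yaw is right. I'll correct for that, descend and grip.

Call:
{"method": "step_arm", "body": {
  "moves": [
    {"slide": [0.001, 0.003, -0.02], "yaw": 0, "claw": 0},
    {"slide": [0.001, 0.003, -0.045], "yaw": 0, "claw": 0},
    {"slide": [0.001, 0.003, -0.07], "yaw": 0, "claw": 0},
    {"slide": [0.001, 0.003, -0.09], "yaw": 0, "claw": 0},
    {"slide": [0.001, 0.003, -0.105], "yaw": 0, "claw": 0},
    {"slide": [0.001, 0.003, -0.115], "yaw": 0, "claw": 0},
    {"slide": [0.001, 0.003, -0.119], "yaw": 0, "claw": 0},
    {"slide": [0.001, 0.003, -0.119], "yaw": 0, "claw": 0}
  ]
}}

```text
time_s: 2.82
eef_pos: [0.529, 0.2577, 0.0848]
tcp_rot: [[-0.0, -0.019, -1.0], [-0.0, -1.0, 0.019], [-1.0, 0.0, 0.0]]
ft_force: [-1.0, -0.1, 0.3]
opening: 0.0918
```

Call:
{"method": "step_arm", "body": {
  "moves": [
    {"slide": [0, 0, 0], "yaw": 0, "claw": 255},
    {"slide": [0, 0, 0], "yaw": 0, "claw": 255},
    {"slide": [0, 0, 0], "yaw": 0, "claw": 255},
    {"slide": [0, 0, 0], "yaw": 0, "claw": 255},
    {"slide": [0, 0, 0], "yaw": 0, "claw": 255},
    {"slide": [0, 0, 0], "yaw": 0, "claw": 255},
    {"slide": [0, 0, 0], "yaw": 0, "claw": 255},
    {"slide": [0, 0, 0], "yaw": 0, "claw": 255}
  ],
  "grip_force": 50
}}

```text
time_s: 3.48
eef_pos: [0.5289, 0.2586, 0.0848]
tcp_rot: [[0.0, -0.017, -1.0], [-0.0, -1.0, 0.017], [-1.0, 0.0, -0.0]]
ft_force: [0.2, 0.0, -0.8]
opening: 0.043
```

Call:
{"method": "step_arm", "body": {
  "moves": [
    {"slide": [0, 0, 0.004], "yaw": 0, "claw": 255},
    {"slide": [0, 0, 0.012], "yaw": 0, "claw": 255},
    {"slide": [0, 0, 0.02], "yaw": 0, "claw": 255},
    {"slide": [0, 0, 0.03], "yaw": 0, "claw": 255},
    {"slide": [0, 0, 0.042], "yaw": 0, "claw": 255},
    {"slide": [0, 0, 0.055], "yaw": 0, "claw": 255},
    {"slide": [0, 0, 0.06], "yaw": 0, "claw": 255},
    {"slide": [0, 0, 0.06], "yaw": 0, "claw": 255}
  ]
}}

```text
time_s: 4.15
eef_pos: [0.5298, 0.2589, 0.147]
tcp_rot: [[0.004, -0.017, -1.0], [0.001, -1.0, 0.017], [-1.0, -0.001, -0.004]]
ft_force: [0.6, 0.1, -0.5]
opening: 0.0004
```

```bash
python3 - <<'E'
from h import *
f=save('wrist','w2.png'); g=save('scene','s2.png'); s=read_state(); print(s['eef_pos'],s['ft_force'],s['opening'])
a=g['img'][60:240,230:500]; b=cv2.resize(f['img'],(400,300))
a=cv2.resize(a,(400,267)); cv2.imwrite('pics/m2.png',np.hstack([np.vstack([a,np.zeros((33,400,3),np.uint8)]),b])[:,:,::-1])
E
```

```text
[0.52880351 0.25848516 0.14488003] [0.22083974 0.27007684 0.36884628] -0.00012659252450720592
```

View pics/m2.png

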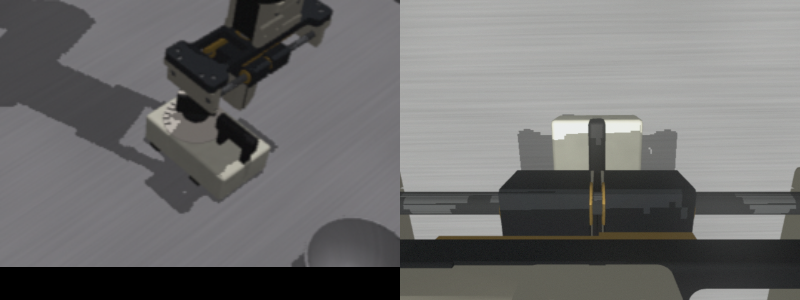

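The fingers are slow: I lifted before they had closed, and they shut above the bar (opening 0). The timer is still in place and upright, with the bar centred between the jaws. I'll open partly, go down again and give the fingers time to close.

Call:
{"method": "step_arm", "body": {
  "moves": [
    {"slide": [0, 0, 0], "yaw": 0, "claw": 110},
    {"slide": [0, 0, 0], "yaw": 0, "claw": 110},
    {"slide": [0, 0, 0], "yaw": 0, "claw": 110},
    {"slide": [0, 0, 0], "yaw": 0, "claw": 110},
    {"slide": [0, 0, 0], "yaw": 0, "claw": 110},
    {"slide": [0, 0, 0], "yaw": 0, "claw": 110},
    {"slide": [0, 0, 0], "yaw": 0, "claw": 110},
    {"slide": [0, 0, 0], "yaw": 0, "claw": 110}
  ]
}}

```text
time_s: 4.92
eef_pos: [0.5289, 0.2585, 0.1447]
tcp_rot: [[0.0, -0.017, -1.0], [-0.0, -1.0, 0.017], [-1.0, 0.0, -0.0]]
ft_force: [-0.2, 1.7, -0.0]
opening: 0.0485
```

Call:
{"method": "step_arm", "body": {
  "moves": [
    {"slide": [0, 0, -0.01], "yaw": 0, "claw": 110},
    {"slide": [0, 0, -0.022], "yaw": 0, "claw": 110},
    {"slide": [0, 0, -0.034], "yaw": 0, "claw": 110},
    {"slide": [0, 0, -0.045], "yaw": 0, "claw": 110},
    {"slide": [0, 0, -0.055], "yaw": 0, "claw": 110},
    {"slide": [0, 0, -0.06], "yaw": 0, "claw": 110},
    {"slide": [0, 0, -0.06], "yaw": 0, "claw": 255},
    {"slide": [0, 0, -0.06], "yaw": 0, "claw": 255}
  ]
}}

```text
time_s: 5.58
eef_pos: [0.5289, 0.2585, 0.0846]
tcp_rot: [[-0.0, -0.017, -1.0], [-0.0, -1.0, 0.017], [-1.0, 0.0, 0.0]]
ft_force: [0.3, 0.1, -0.2]
opening: 0.0433
```

Call:
{"method": "step_arm", "body": {
  "moves": [
    {"slide": [0, 0, 0], "yaw": 0, "claw": 255},
    {"slide": [0, 0, 0], "yaw": 0, "claw": 255},
    {"slide": [0, 0, 0], "yaw": 0, "claw": 255},
    {"slide": [0, 0, 0], "yaw": 0, "claw": 255},
    {"slide": [0, 0, 0], "yaw": 0, "claw": 255},
    {"slide": [0, 0, 0], "yaw": 0, "claw": 255},
    {"slide": [0, 0, 0], "yaw": 0, "claw": 255},
    {"slide": [0, 0, 0], "yaw": 0, "claw": 255}
  ],
  "grip_force": 50
}}

```text
time_s: 6.25
eef_pos: [0.5291, 0.2586, 0.0851]
tcp_rot: [[0.001, -0.017, -1.0], [0.0, -1.0, 0.017], [-1.0, -0.0, -0.001]]
ft_force: [0.4, -0.2, 3.4]
opening: 0.0139
```

Call:
{"method": "step_arm", "body": {
  "moves": [
    {"slide": [0, 0, 0], "yaw": 0, "claw": 255},
    {"slide": [0, 0, 0], "yaw": 0, "claw": 255},
    {"slide": [0, 0, 0.003], "yaw": 0, "claw": 255},
    {"slide": [0, 0, 0.01], "yaw": 0, "claw": 255},
    {"slide": [0, 0, 0.022], "yaw": 0, "claw": 255},
    {"slide": [0, 0, 0.036], "yaw": 0, "claw": 255},
    {"slide": [0, 0, 0.05], "yaw": 0, "claw": 255},
    {"slide": [0, 0, 0.06], "yaw": 0, "claw": 255}
  ]
}}

```text
time_s: 6.92
eef_pos: [0.5288, 0.2585, 0.1456]
tcp_rot: [[-0.0, -0.017, -1.0], [-0.0, -1.0, 0.017], [-1.0, 0.0, 0.0]]
ft_force: [1.3, 0.1, -4.3]
opening: 0.0138
```

```bash
python3 - <<'E'
from h import *
g=save('scene','s3.png'); f=save('wrist','w3.png'); s=read_state(); print(s['eef_pos'],s['ft_force'],s['ft_torque'],s['opening'])
a=cv2.resize(g['img'][40:220,260:500],(480,360)); b=cv2.resize(f['img'],(320,240))
cv2.imwrite('pics/m3.png',np.hstack([a,np.vstack([b,np.zeros((120,320,3),np.uint8)])])[:,:,::-1])
E
```

```text
[0.52966126 0.25877032 0.1463773 ] [-0.0139749  -0.24568211 -4.69861374] [ 0.02569734 -0.15503269 -0.02236974] 0.013439443010348825
```

View pics/m3.png

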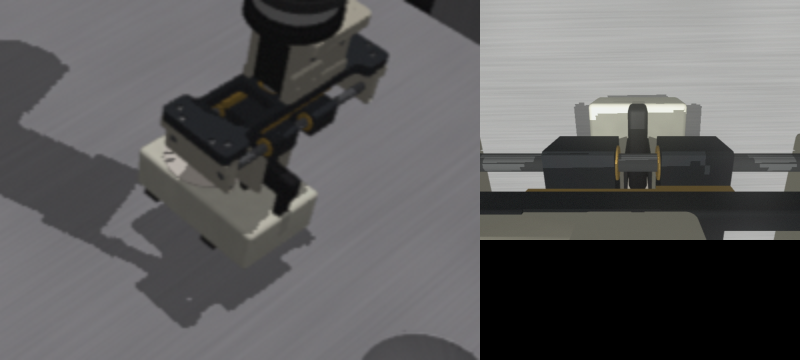

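The timer is held level (about 4 N of weight, opening 13.8 mm). Now I'll carry it to the stand. The TCP goal there is (0.541, -0.231), with a turn of -15°.

Call:
{"method": "step_arm", "body": {
  "moves": [
    {"slide": [0, -0.008, 0.004], "yaw": -0.5, "claw": 255},
    {"slide": [0.001, -0.022, 0.01], "yaw": -1, "claw": 255},
    {"slide": [0.001, -0.042, 0.015], "yaw": -2, "claw": 255},
    {"slide": [0.002, -0.067, 0.02], "yaw": -3, "claw": 255},
    {"slide": [0.002, -0.093, 0.02], "yaw": -4, "claw": 255},
    {"slide": [0.003, -0.119, 0.02], "yaw": -5, "claw": 255},
    {"slide": [0.003, -0.145, 0.02], "yaw": -6, "claw": 255},
    {"slide": [0.004, -0.171, 0.02], "yaw": -7, "claw": 255}
  ]
}}

```text
time_s: 7.68
eef_pos: [0.532, 0.0851, 0.1644]
tcp_rot: [[-0.001, -0.141, -0.99], [-0.001, -0.99, 0.141], [-1.0, 0.001, 0.001]]
ft_force: [0.1, -0.2, -4.8]
opening: 0.0138
```

Call:
{"method": "step_arm", "body": {
  "moves": [
    {"slide": [0.001, -0.026, 0], "yaw": -1, "claw": 255},
    {"slide": [0.001, -0.052, 0], "yaw": -2, "claw": 255},
    {"slide": [0.002, -0.078, 0], "yaw": -3, "claw": 255},
    {"slide": [0.002, -0.104, 0], "yaw": -4, "claw": 255},
    {"slide": [0.003, -0.13, 0], "yaw": -5, "claw": 255},
    {"slide": [0.003, -0.156, 0], "yaw": -6, "claw": 255},
    {"slide": [0.004, -0.182, 0], "yaw": -6.5, "claw": 255},
    {"slide": [0.004, -0.208, 0], "yaw": -7, "claw": 255}
  ]
}}

```text
time_s: 8.35
eef_pos: [0.5358, -0.1228, 0.1644]
tcp_rot: [[-0.001, -0.261, -0.965], [0.0, -0.965, 0.261], [-1.0, 0.0, 0.001]]
ft_force: [0.9, 0.5, -5.1]
opening: 0.0139
```

Call:
{"method": "step_arm", "body": {
  "moves": [
    {"slide": [0.001, -0.026, 0], "yaw": -0.5, "claw": 255},
    {"slide": [0.001, -0.05, 0], "yaw": -1, "claw": 255},
    {"slide": [0.002, -0.071, 0], "yaw": -1, "claw": 255},
    {"slide": [0.003, -0.088, -0.005], "yaw": -1, "claw": 255},
    {"slide": [0.004, -0.1, -0.01], "yaw": -1, "claw": 255},
    {"slide": [0.004, -0.107, -0.015], "yaw": -1, "claw": 255},
    {"slide": [0.004, -0.11, -0.02], "yaw": -1, "claw": 255},
    {"slide": [0.004, -0.11, -0.02], "yaw": -1, "claw": 255}
  ]
}}

```text
time_s: 9.02
eef_pos: [0.5398, -0.2304, 0.1431]
tcp_rot: [[-0.003, -0.276, -0.961], [0.002, -0.961, 0.276], [-1.0, -0.001, 0.003]]
ft_force: [-0.4, 0.7, -3.4]
opening: 0.0137
```

```bash
python3 - <<'E'
from h import *
f=save('top','t4.png');g=save('scene','s4.png'); s=read_state(); print(s['time_s'],s['eef_pos'],s['tcp_rot'],s['ft_force'],s['opening'])
a=cv2.resize(g['img'][160:420,60:280],(440,520)); b=cv2.resize(f['img'][200:350,360:480],(360,450))
cv2.imwrite('pics/m4.png',np.hstack([a,np.vstack([b,np.zeros((70,360,3),np.uint8)])])[:,:,::-1])
E
```

```text
9.1167 [ 0.54056195 -0.22957198  0.14429134] [[-1.20115225e-03 -2.75171696e-01 -9.61394349e-01]
 [ 9.59162122e-04 -9.61394918e-01  2.75170660e-01]
 [-9.99998819e-01 -5.91611187e-04  1.41871594e-03]] [ 2.24242064e-03 -5.99918344e-01 -3.85040954e+00] 0.013822661820389156
```

View pics/m4.png

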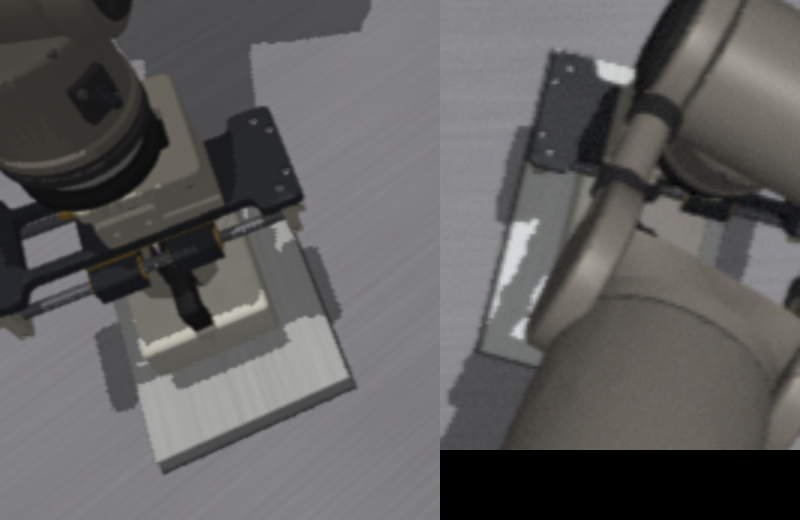

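The timer is above the stand, square with it and central. I'll lower it gently and watch the force.

Call:
{"method": "step_arm", "body": {
  "moves": [
    {"slide": [0, 0, -0.007], "yaw": 0, "claw": 255},
    {"slide": [0, 0, -0.014], "yaw": 0, "claw": 255},
    {"slide": [0, 0, -0.02], "yaw": 0, "claw": 255},
    {"slide": [0, 0, -0.025], "yaw": 0, "claw": 255},
    {"slide": [0, 0, -0.028], "yaw": 0, "claw": 255},
    {"slide": [0, 0, -0.03], "yaw": 0, "claw": 255},
    {"slide": [0, 0, -0.031], "yaw": 0, "claw": 255},
    {"slide": [0, 0, -0.032], "yaw": 0, "claw": 255}
  ]
}}

```text
time_s: 9.78
eef_pos: [0.541, -0.2305, 0.1127]
tcp_rot: [[0.0, -0.276, -0.961], [-0.0, -0.961, 0.276], [-1.0, 0.0, -0.0]]
ft_force: [0.3, 0.3, -4.6]
opening: 0.0136
```

Call:
{"method": "step_arm", "body": {
  "moves": [
    {"slide": [0, 0, -0.0005], "yaw": 0, "claw": 255},
    {"slide": [0, 0, -0.001], "yaw": 0, "claw": 255},
    {"slide": [0, 0, -0.0015], "yaw": 0, "claw": 255},
    {"slide": [0, 0, -0.002], "yaw": 0, "claw": 255},
    {"slide": [0, 0, -0.002], "yaw": 0, "claw": 255}
  ]
}}

```text
time_s: 10.2
eef_pos: [0.5409, -0.2305, 0.1107]
tcp_rot: [[0.0, -0.276, -0.961], [-0.0, -0.961, 0.276], [-1.0, 0.0, -0.0]]
ft_force: [0.9, -0.0, -3.5]
opening: 0.0137
```

Call:
{"method": "step_arm", "body": {
  "moves": [
    {"slide": [0, 0, -0.0005], "yaw": 0, "claw": 255},
    {"slide": [0, 0, -0.001], "yaw": 0, "claw": 255},
    {"slide": [0, 0, -0.001], "yaw": 0, "claw": 255}
  ]
}}

```text
time_s: 10.45
eef_pos: [0.541, -0.2306, 0.1102]
tcp_rot: [[0.001, -0.276, -0.961], [-0.0, -0.961, 0.276], [-1.0, 0.0, -0.001]]
ft_force: [0.2, -0.0, -1.1]
opening: 0.0132
```

Call:
{"method": "step_arm", "body": {
  "moves": [
    {"slide": [0, 0, -0.0005], "yaw": 0, "claw": 255},
    {"slide": [0, 0, -0.0005], "yaw": 0, "claw": 255}
  ]
}}

```text
time_s: 10.62
eef_pos: [0.5411, -0.2306, 0.1101]
tcp_rot: [[0.001, -0.276, -0.961], [-0.001, -0.961, 0.276], [-1.0, 0.0, -0.001]]
ft_force: [-0.6, 1.8, 4.5]
opening: 0.0137
```

It has touched down. I'll release, rise straight up, then move back to see the knob with the wrist camera.

Call:
{"method": "step_arm", "body": {
  "moves": [
    {"slide": [0, 0, 0], "yaw": 0, "claw": 80},
    {"slide": [0, 0, 0], "yaw": 0, "claw": 80},
    {"slide": [0, 0, 0], "yaw": 0, "claw": 80},
    {"slide": [0, 0, 0], "yaw": 0, "claw": 80},
    {"slide": [0, 0, 0], "yaw": 0, "claw": 80},
    {"slide": [0, 0, 0], "yaw": 0, "claw": 80},
    {"slide": [0, 0, 0], "yaw": 0, "claw": 80},
    {"slide": [0, 0, 0], "yaw": 0, "claw": 80}
  ]
}}

```text
time_s: 11.28
eef_pos: [0.5408, -0.2305, 0.1092]
tcp_rot: [[-0.0, -0.276, -0.961], [-0.0, -0.961, 0.276], [-1.0, 0.0, 0.0]]
ft_force: [-0.6, 0.6, -0.0]
opening: 0.0612
```

Call:
{"method": "step_arm", "body": {
  "moves": [
    {"slide": [0, 0, 0.01], "yaw": 0, "claw": 80},
    {"slide": [0, 0, 0.03], "yaw": 0, "claw": 80},
    {"slide": [0, 0, 0.06], "yaw": 0, "claw": 80},
    {"slide": [0, 0, 0.09], "yaw": 0, "claw": 80},
    {"slide": [0, 0, 0.12], "yaw": 0, "claw": 80},
    {"slide": [-0.036, 0.01, 0.12], "yaw": 0, "claw": 80},
    {"slide": [-0.072, 0.02, 0.12], "yaw": 0, "claw": 80},
    {"slide": [-0.108, 0.03, 0.12], "yaw": 0, "claw": 80}
  ]
}}

```text
time_s: 11.95
eef_pos: [0.4318, -0.2001, 0.2303]
tcp_rot: [[0.002, -0.275, -0.961], [-0.001, -0.961, 0.275], [-1.0, 0.001, -0.002]]
ft_force: [-1.5, -1.6, 1.1]
opening: 0.0635
```

Call:
{"method": "step_arm", "body": {
  "moves": [
    {"slide": [-0.036, 0.01, 0], "yaw": 0, "claw": 80},
    {"slide": [-0.036, 0.01, 0], "yaw": 0, "claw": 80},
    {"slide": [-0.036, 0.01, 0], "yaw": 0, "claw": 80}
  ]
}}

```text
time_s: 12.2
eef_pos: [0.3957, -0.19, 0.2304]
tcp_rot: [[0.001, -0.276, -0.961], [-0.001, -0.961, 0.276], [-1.0, 0.001, -0.001]]
ft_force: [0.8, -0.1, 0.1]
opening: 0.0632
```

```bash
python3 - <<'E'
from h import *
f=save('wrist','w5.png'); s=read_state(); print(s['time_s'],s['eef_pos'],s['opening'],s['ft_force'],s['joints'])
np.savetxt('x',[0]);h=.025
k=np.array([.4814,-.2135])
print('knob',proj(f,[*k,.095+h]))
for d in (0.35,.5,.7):
    a=np.radians(-16)+4.242-d; print(d,proj(f,[*(k+.027*np.array([np.cos(a),np.sin(a)])),.095+h]),proj(f,[*(k-.027*np.array([np.cos(a),np.sin(a)])),.095+h]))
E
```

```text
12.25 [ 0.39718862 -0.1908142   0.23051888] 0.0629424794306352 [ 0.39635007 -0.42699792  1.09197297] [-3.56440957e+01  1.16705555e+01  1.01487246e+02 -9.56488948e-04
  6.66777405e+01  7.03897959e+01]
knob (np.float64(312.99642122286593), np.float64(101.22175707082678))
0.35 (np.float64(343.0862682088712), np.float64(135.11213066065454)) (np.float64(281.61450695640724), np.float64(65.87612041973705))
0.5 (np.float64(337.8959104697655), np.float64(139.37416535662044)) (np.float64(286.8878267611494), np.float64(61.216689264238994))
0.7 (np.float64(330.1864561641938), np.float64(143.7145407511999)) (np.float64(294.8724077618058), np.float64(56.420231881983256))
```

View pics/w5.png

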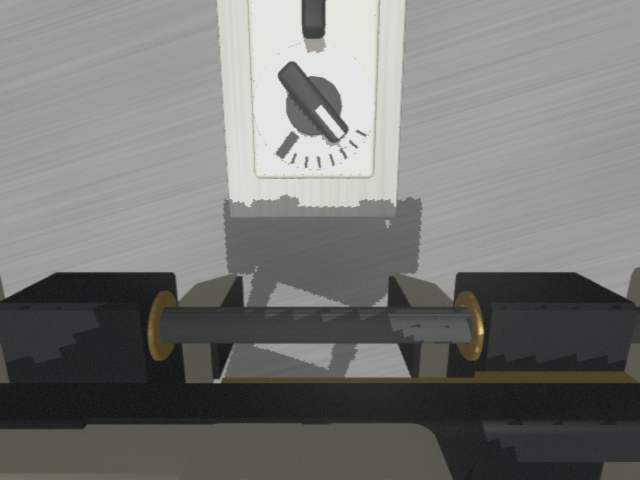

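The wrist view shows the timer square and central on the stand. The knob centre is at (314,101), within 1 px of my prediction. The bar runs from (287,68) to its pointer end at (341,134), which puts the dial at about 0.39. I'll line the jaws across the bar (yaw +40.7) and go down to it.

Call:
{"method": "step_arm", "body": {
  "moves": [
    {"slide": [0.015, -0.004, 0], "yaw": 7, "claw": 80},
    {"slide": [0.03, -0.008, 0], "yaw": 14, "claw": 80},
    {"slide": [0.045, -0.012, 0], "yaw": 21, "claw": 80},
    {"slide": [0.06, -0.016, -0.01], "yaw": 28, "claw": 80},
    {"slide": [0.075, -0.02, -0.02], "yaw": 35, "claw": 80},
    {"slide": [0.085, -0.024, -0.03], "yaw": 40.7, "claw": 80},
    {"slide": [0.085, -0.024, -0.05], "yaw": 40.7, "claw": 80},
    {"slide": [0.085, -0.024, -0.05], "yaw": 40.7, "claw": 80}
  ],
  "grip_force": 60
}}

```text
time_s: 12.92
eef_pos: [0.4821, -0.2141, 0.176]
tcp_rot: [[-0.004, 0.418, -0.908], [0.003, -0.908, -0.418], [-1.0, -0.004, 0.003]]
ft_force: [-0.5, 0.4, -1.2]
opening: 0.0633
```

Call:
{"method": "step_arm", "body": {
  "moves": [
    {"slide": [0, 0, -0.015], "yaw": 0, "claw": 80},
    {"slide": [0, 0, -0.03], "yaw": 0, "claw": 80},
    {"slide": [0, 0, -0.045], "yaw": 0, "claw": 80},
    {"slide": [0, 0, -0.055], "yaw": 0, "claw": 80},
    {"slide": [0, 0, -0.061], "yaw": 0, "claw": 80},
    {"slide": [0, 0, -0.064], "yaw": 0, "claw": 80},
    {"slide": [0, 0, -0.064], "yaw": 0, "claw": 80},
    {"slide": [0, 0, -0.064], "yaw": 0, "claw": 80}
  ]
}}

```text
time_s: 13.58
eef_pos: [0.4823, -0.2147, 0.1159]
tcp_rot: [[0.001, 0.418, -0.909], [-0.001, -0.909, -0.418], [-1.0, 0.001, -0.001]]
ft_force: [-0.3, -0.6, -0.8]
opening: 0.0631
```

Close fully (63 mm needs about 0.75 s), then look at the state.

Call:
{"method": "step_arm", "body": {
  "moves": [
    {"slide": [0, 0, 0], "yaw": 0, "claw": 255},
    {"slide": [0, 0, 0], "yaw": 0, "claw": 255},
    {"slide": [0, 0, 0], "yaw": 0, "claw": 255},
    {"slide": [0, 0, 0], "yaw": 0, "claw": 255},
    {"slide": [0, 0, 0], "yaw": 0, "claw": 255},
    {"slide": [0, 0, 0], "yaw": 0, "claw": 255},
    {"slide": [0, 0, 0], "yaw": 0, "claw": 255},
    {"slide": [0, 0, 0], "yaw": 0, "claw": 255}
  ],
  "grip_force": 60
}}

```text
time_s: 14.25
eef_pos: [0.4817, -0.2142, 0.1153]
tcp_rot: [[-0.0, 0.418, -0.909], [0.0, -0.909, -0.418], [-1.0, -0.001, 0.0]]
ft_force: [-1.9, 4.1, 2.5]
opening: 0.0144
```

Call:
{"method": "step_arm", "body": {
  "moves": [
    {"slide": [0, 0, 0], "yaw": 0, "claw": 255},
    {"slide": [0, 0, 0], "yaw": 0, "claw": 255},
    {"slide": [0, 0, 0], "yaw": 0, "claw": 255},
    {"slide": [0, 0, 0], "yaw": 0, "claw": 255}
  ]
}}

```text
time_s: 14.58
eef_pos: [0.4817, -0.2143, 0.1153]
tcp_rot: [[-0.0, 0.418, -0.908], [0.0, -0.908, -0.418], [-1.0, -0.0, 0.0]]
ft_force: [-0.7, 1.9, 2.5]
opening: 0.0136
```

Call:
{"method": "step_arm", "body": {
  "moves": [
    {"slide": [0, 0, -0.0015], "yaw": 0, "claw": 255},
    {"slide": [0, 0, -0.003], "yaw": 0, "claw": 255},
    {"slide": [0, 0, -0.0045], "yaw": 0, "claw": 255},
    {"slide": [0, 0, -0.006], "yaw": 0, "claw": 255},
    {"slide": [0, 0, -0.0075], "yaw": 0, "claw": 255},
    {"slide": [0, 0, -0.009], "yaw": 0, "claw": 255},
    {"slide": [0, 0, -0.009], "yaw": 0, "claw": 255},
    {"slide": [0, 0, -0.009], "yaw": 0, "claw": 255}
  ]
}}

```text
time_s: 15.25
eef_pos: [0.4818, -0.2143, 0.1073]
tcp_rot: [[0.0, 0.418, -0.908], [-0.0, -0.908, -0.418], [-1.0, 0.0, -0.0]]
ft_force: [-5.1, 4.0, 14.3]
opening: 0.0138
```

The force of 14.3 N agrees with about 7.7 mm of press. I'll press 1 mm more, then wind.

Call:
{"method": "step_arm", "body": {
  "moves": [
    {"slide": [0, 0, -0.001], "yaw": 0, "claw": 255},
    {"slide": [0, 0, -0.001], "yaw": -3, "claw": 255},
    {"slide": [0, 0, -0.001], "yaw": -7, "claw": 255},
    {"slide": [0, 0, -0.001], "yaw": -12, "claw": 255},
    {"slide": [0, 0, -0.001], "yaw": -17, "claw": 255},
    {"slide": [0, 0, -0.001], "yaw": -22, "claw": 255},
    {"slide": [0, 0, -0.001], "yaw": -27, "claw": 255},
    {"slide": [0, 0, -0.001], "yaw": -32, "claw": 255}
  ]
}}

```text
time_s: 15.92
eef_pos: [0.4818, -0.2145, 0.1066]
tcp_rot: [[0.0, -0.13, -0.991], [-0.001, -0.991, 0.13], [-1.0, 0.001, -0.001]]
ft_force: [-5.4, 3.5, 15.2]
opening: 0.0136
```

Call:
{"method": "step_arm", "body": {
  "moves": [
    {"slide": [0, 0, 0], "yaw": -5, "claw": 255},
    {"slide": [0, 0, 0], "yaw": -10, "claw": 255},
    {"slide": [0, 0, 0], "yaw": -15, "claw": 255},
    {"slide": [0, 0, 0], "yaw": -20, "claw": 255},
    {"slide": [0, 0, 0], "yaw": -25, "claw": 255},
    {"slide": [0, 0, 0], "yaw": -30, "claw": 255},
    {"slide": [0, 0, 0], "yaw": -35, "claw": 255},
    {"slide": [0, 0, 0], "yaw": -40, "claw": 255}
  ]
}}

```text
time_s: 16.58
eef_pos: [0.4817, -0.2148, 0.1066]
tcp_rot: [[0.0, -0.737, -0.676], [-0.001, -0.676, 0.737], [-1.0, 0.001, -0.001]]
ft_force: [-6.1, 1.7, 14.6]
opening: 0.0135
```

Call:
{"method": "step_arm", "body": {
  "moves": [
    {"slide": [0, 0, 0], "yaw": -3, "claw": 255},
    {"slide": [0, 0, 0], "yaw": -6, "claw": 255},
    {"slide": [0, 0, 0], "yaw": -6, "claw": 255},
    {"slide": [0, 0, 0], "yaw": -6, "claw": 255}
  ]
}}

```text
time_s: 16.92
eef_pos: [0.4816, -0.2148, 0.1066]
tcp_rot: [[-0.0, -0.802, -0.598], [-0.001, -0.598, 0.802], [-1.0, 0.001, -0.001]]
ft_force: [-5.9, 1.9, 15.0]
opening: 0.0135
```

```bash
python3 - <<'E'
from h import *
s=read_state(); print(s['eef_pos'],s['ft_force'],s['ft_torque'],s['joints'],np.degrees(np.arctan2(s['tcp_rot'][1,1],s['tcp_rot'][0,1])))
E
```

```text
[ 0.48162088 -0.21483546  0.10655117] [-5.92939276  1.90815985 14.97563005] [0.50937149 1.14186955 0.18055159] [-3.23368425e+01  2.88813000e+01  9.76876905e+01 -7.26528162e-02
  5.33953961e+01  1.10984513e+02] -143.27807091229596
```

The tool yaw is -143.3°, as wanted. I'll release while still pressing, then rise and look.

Call:
{"method": "step_arm", "body": {
  "moves": [
    {"slide": [0, 0, 0], "yaw": 0, "claw": 130},
    {"slide": [0, 0, 0], "yaw": 0, "claw": 130},
    {"slide": [0, 0, 0], "yaw": 0, "claw": 130},
    {"slide": [0, 0, 0], "yaw": 0, "claw": 130},
    {"slide": [0, 0, 0], "yaw": 0, "claw": 130},
    {"slide": [0, 0, 0], "yaw": 0, "claw": 130},
    {"slide": [0, 0, 0], "yaw": 0, "claw": 130}
  ]
}}

```text
time_s: 17.5
eef_pos: [0.4854, -0.2149, 0.1076]
tcp_rot: [[0.009, -0.802, -0.597], [-0.003, -0.597, 0.802], [-1.0, -0.006, -0.007]]
ft_force: [6.5, 7.4, 12.9]
opening: 0.0446
```

Call:
{"method": "step_arm", "body": {
  "moves": [
    {"slide": [0, 0, 0.008], "yaw": 0, "claw": 130},
    {"slide": [0, 0, 0.02], "yaw": 0, "claw": 130},
    {"slide": [0, 0, 0.04], "yaw": 0, "claw": 130},
    {"slide": [0, 0, 0.07], "yaw": 0, "claw": 130},
    {"slide": [0, 0, 0.1], "yaw": 0, "claw": 130},
    {"slide": [0, 0, 0.125], "yaw": 7, "claw": 130},
    {"slide": [-0.03, 0.01, 0.125], "yaw": 14, "claw": 130},
    {"slide": [-0.06, 0.02, 0.125], "yaw": 21, "claw": 130}
  ]
}}

```text
time_s: 18.17
eef_pos: [0.4228, -0.1955, 0.2314]
tcp_rot: [[0.004, -0.529, -0.849], [-0.003, -0.849, 0.529], [-1.0, 0.001, -0.005]]
ft_force: [-0.8, 0.4, -0.3]
opening: 0.0447
```

Call:
{"method": "step_arm", "body": {
  "moves": [
    {"slide": [-0.02, 0.005, 0], "yaw": 7, "claw": 130},
    {"slide": [-0.025, 0.005, 0], "yaw": 14, "claw": 130},
    {"slide": [-0.025, 0.005, 0], "yaw": 16, "claw": 130},
    {"slide": [-0.025, 0.005, 0], "yaw": 16, "claw": 130},
    {"slide": [-0.025, 0.005, 0], "yaw": 16, "claw": 130}
  ]
}}

```text
time_s: 18.58
eef_pos: [0.3971, -0.1898, 0.2303]
tcp_rot: [[0.001, -0.282, -0.959], [-0.001, -0.959, 0.282], [-1.0, 0.001, -0.001]]
ft_force: [0.6, -0.4, -0.6]
opening: 0.0452
```

```bash
python3 - <<'E'
from h import *
f=save('wrist','w6.png'); s=read_state(); print(s['time_s'],s['eef_pos'],s['ft_force'])
h=.025; k=np.array([.4814,-.2140])
for d in (1.6,1.75,1.9):
    a=np.radians(-16)+4.242-d; e=.027*np.array([np.cos(a),np.sin(a)]); print(d,proj(f,[*(k+e),.095+h]),proj(f,[*(k-e),.095+h]))
cv2.imwrite('pics/c6.png',cv2.resize(f['img'][:240,180:460],(700,600),interpolation=2)[:,:,::-1])
E
```

```text
18.6333 [ 0.39714751 -0.18977712  0.23014305] [0.52240577 0.02288735 0.47349039]
1.6 (np.float64(293.2484799118873), np.float64(143.7682264612821)) (np.float64(335.5107559888281), np.float64(60.227067891009625))
1.75 (np.float64(287.65240267581703), np.float64(140.14098510134)) (np.float64(341.26957401273216), np.float64(64.22361884810786))
1.9 (np.float64(282.6046162728427), np.float64(135.67894881778108)) (np.float64(346.36948871804003), np.float64(69.0890958678178))
```

View pics/c6.png

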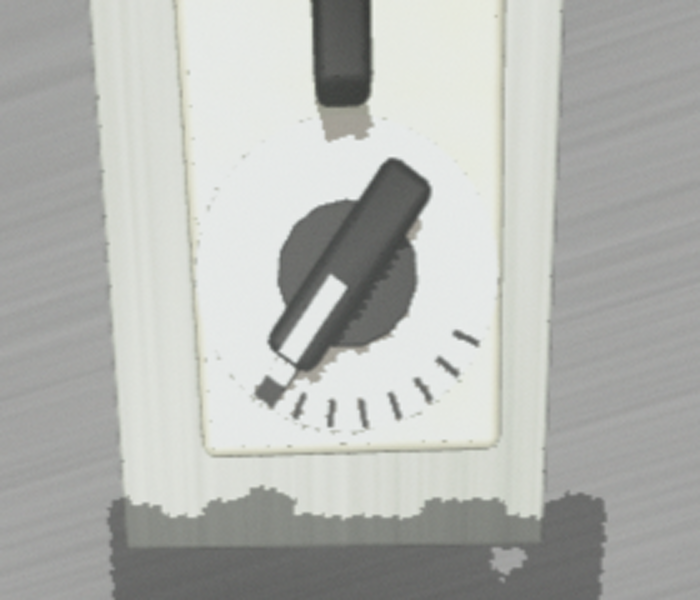

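The last picture shows the pointer end at crop pixel (292,352), aimed at the broad mark at (268,390) to within about 2°. The timer is flat on the stand, its margins within about 5 mm of centred and its yaw off by about 2°. The fingers are clear, so I'll hand in.

```bash
python3 -c "
from h import *
print(bot.close_job())"
```

```text
the job is handed in; nothing more can be done
None
```

I lifted the timer by its bar handle, set it down gently near the middle of the stand, square with it, and let go. I then wound the knob clockwise to the long mark while pressing it down about 8–9 mm (about 15 N), and let go. I handed the job in at about 18.6 s; no verdict was reported.

**Last checks:** In the final wrist picture the pointer is within about 2° of the long broad mark (dial about 1.73). The timer stands on the stand about 4 mm off centre and about 2° off square. The gripper was clear of it, with contact force near zero. I did not take a final picture of the bowl, tub and bottle, but the arm's path stayed away from them.

**What went wrong on the way:**
- **First grip:** it missed because I lifted before the slow fingers had closed. They shut above the bar, and the timer did not move noticeably. I repeated it with a longer wait.
- **Letting go of the knob:** the fingers pushed sideways (about 10 N) and the timer moved about 3–4 mm and turned about 2°. Both are within the limits.

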